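# Timing run: release the trolley and catch it softly

### The job

Do one timing run on the sloping track: push the release plunger down so that the trolley rolls off, let it run untouched until its flag has passed through the light gate, then catch it by its upright post before it reaches the end stop. Give way with it and slow it smoothly, because its sprung sample cradle must not be jolted; keep it held at rest on the slope with your fingers for at least three seconds, and finish while still holding it there. Leave the other things on the bench alone.

Things in the scene. Friction and masses are not known exactly. Their poses are not given: they have to be found in the camera images.
- track: Fixed sloping aluminium track, 840 x 62 mm. Origin on the table near its middle; local x along the track, downhill (roughly from the robot's left to its right), y to its far side, z up. Slope 0.04 rad: its top is 45 mm above the table at x = 0 and 4 mm lower per 100 mm of x. The trolley's post stands at local x = -0.24 m + trolley joint, y = 0
- trolley (a joint): Travel of the black wheeled trolley, m: 0 held at the start, flag clear of the light gate at 0.21, end stop at 0.60. Nominal 0.50 kg (differs from 0.3 to 0.75) plus 0.15 kg cradle; driven by the slope alone, drag 0.9 N per m/s, no dry friction: passes the gate some 1.3 s after release at 0.17 to 0.3 m/s. Deck 90 mm wide, from 20 mm ahead of the post to 155 mm behind, top 30 mm above track
- post (a point): Upright round aluminium post at the trolley's front end, 30 mm in diameter, from 30 to 100 mm above the track's top; this point is on its axis, 80 mm above the track, and moves with the trolley. The flag, a black plate, sticks out of the deck beside the post on the far side, up to 81 mm from the track's middle line and 60 mm above the track
- cradle (a joint): Fore-and-aft displacement of the sprung cradle with a sample jar (42 mm wide, top 87 mm above the track), centred 92 mm behind the post, m: 0 at rest, positive downhill. Spring 9.6 N/m, 0.15 kg (8 rad/s), lightly damped. A sudden change of the trolley's speed by 0.1 m/s swings it about 11 mm; more than 13 mm either way counts as jolted
- release (a joint): Release bar, m: 0 up (trolley held), 0.02 fully down. The trolley is free beyond about 0.012. It stays where it is left; pushing takes about 3 N plus a little more when moved fast
- plunger_top (a point): Centre of the top face of the release plunger's round black head (36 mm in diameter, 16 mm high) at the robot's side of the track, 100 mm from the track's middle line, 145 mm above the table when up; push it straight down 20 mm
- gate (a point): Middle of the slot of the light gate, a small black fork 105 mm high standing at the far side of the track, 79 mm from its middle line; the trolley's flag passes through the slot
- stop (a point): Face of the black rubber end stop on the track's lower end, 25 mm above the track
- spray_bottle: Black bottle, 60 mm wide, 150 mm high, loose at the far side of the track. Origin at its underside. Leave alone
- jar: Clear jar, 72 mm wide, 85 mm high, loose at the far side of the track. Leave alone
- dish: Aluminium dish, 90 mm wide, 45 mm high, loose at the far side of the track. Leave alone
- slot_mass: Brass disc weight, 50 mm wide, 20 mm high, loose at the robot's side of the track uphill of the plunger. Leave alone
- tape_roll: Roll of blue tape, 80 mm wide, 20 mm high, loose at the far side near the lower end. Leave alone
- screwdriver: Screwdriver lying at the robot's side of the track's upper end. Leave alone
- multimeter: Yellow hand multimeter, 130 x 75 x 35 mm, lying at the robot's side of the track near its lower end. Leave alone

How it is judged:
On the way, in this order (a step that is already met when the one before it is completed fails the run):
1. the plunger is down and the trolley has run freely through the light gate (value of joint release above 0.011 m and value of joint trolley above 0.21 m and velocity of joint trolley above 0.1 m/s).
2. the trolley is held at rest by the fingers between the gate and the end stop for 3 s (value of joint trolley between 0.21 and 0.58 m and velocity of joint trolley between -0.015 and 0.015 m/s and contact force between the fingers and trolley above 0.05 N), for 3 s.
At the end, for the whole second after the job is handed in: The trolley is at rest (slower than 15 mm/s) past the light gate (joint above 0.21) and short of the end stop (joint below 0.58), held there by the fingers, the release bar still down (all of step 2 and value of joint release above 0.011 m); the arm keeps its last pose, push and grip.
It fails at once if the trolley is touched before its flag has passed the light gate (value of joint trolley below 0.205 m and contact force between any of the fingers, the arm and trolley above 0.2 N).
It fails at once if the sprung cradle is jolted (more than 13 mm either way) (value of joint cradle above 0.013 m or value of joint cradle below -0.013 m).
It fails at once if the trolley runs into the end stop (value of joint trolley above 0.59 m).
It fails at once if a bystander is pushed or tipped (distance of any of spray_bottle, jar, dish, slot_mass, tape_roll, screwdriver, multimeter from where it was at the start of the episode above 0.03 m or angle between any of spray_bottle, jar, dish, slot_mass, tape_roll, screwdriver, multimeter's own z axis and vertical above 0.3 rad).
It also fails if it takes over 29 s, if anything falls off the work surface, if the arm or the gripper's body presses on something with over 40 N, if the wrist force passes 120 N, or if a joint passes its speed limit or range.

### The arm

A 6-joint arm with a two-finger parallel gripper is mounted at the origin on the work surface. World frame = base frame: x ahead of the robot, y to its left, z up, the work surface at z = 0. Lengths are in m, angles in rad, forces in N, time in s.
With the tool pointing down it reaches from about 0.3 to 0.75 m from the base axis. Payload 8.5 kg.
Tool frame: the origin (TCP) lies at the very end of the fingers, on their centre line; the grasp point (between the pads) lies 19 mm behind it (robot.grip_point_offset is the distance from the TCP to the grasp point, in m); z points along the fingers, x is the direction in which the jaws open and shut, and the axes are right-handed (so a half turn about z gives the same grasp; the last joint's range is limited). The gripper opens to 88 mm and grips with 3 to 60 N. Pads are 18 mm wide; open, the fingers measure 123 mm over their backs; the gripper's body (75 mm by 187 mm) begins 45 mm behind the grasp point.
Start: joints at [-1.47, 0.381, 1.297, -0, 1.464, -0.215], TCP at [0.171, -0.523, 0.239] pointing down, gripper open.
Joint ranges: [-3.11, 3.11], [-0.89, 2.33], [0.22, 2.48], [-1.42, 4.56], [0.17, 2.85], [-2.88, 2.88]. Speed limits (rad/s): [2.39, 2.39, 3.14, 3.14, 3.14, 3.14].

### API

Orientations are given as a rotation vector (axis times angle).
In Python, from workcell import readout, imaging, close_job, models, robot gives the robot as it stands.
- The arm moves only by the tool arm_command, never from a script. Its argument "rows" is a list of rows, each an object of numbers: "dx", "dy", "dz": the shift along the tool's x, y, z in cm; "twist": the turn about the tool's z in degrees. A call has 1 to 20 rows; each row shifts and turns the pose as measured when the row begins, along the tool's axes as they then stand; what a row does not reach is not made up. A row lasts 1/10 s, in which the tool goes at most 50 mm and 8.59 degrees, less where a joint would pass 70% of its speed; a pose out of reach is approached as far as the arm can. A call is refused whole if a number of a shift passes 5 or a number of a turn 8.59, either way. A call with a gripper value outside its range is refused whole. "fingers" is the finger opening in cm, from 0 to 8.81, set as the call begins (left out, the last holds). The fingers move at their own pace and stop on an object; the grip force is fixed at half the most. Time passes only in rows, so rows that do not move let the fingers close. It gives the time, the measured TCP pose, the force and the opening at its end, in the units of the state.
- readout.get_obs(): the state, without advancing time (a new reading comes with each control period).
- imaging.snapshot(name): name is "side" or "top"; returns the picture (480x640x3 uint8, blue, green, red); there is no depth.
- imaging.calibration(name): a dict with "K" (3x3 intrinsics, pixels), "R" (3x3) and "t" (3): a world point X has camera coordinates R X + t. Camera axes: x right, y down, z forward; pixel columns grow to the right and rows downward; lengths in m; the calibration is good to about 2 mm. A picture is of the moment at which its call begins. calibration takes no time and is no camera call.
- close_job(): hands the job in, once; it reports no verdict.
Trained networks look in the newest picture that a camera, given by its name, has taken for a name from the list of things; names that differ only in an ending like _2 or _b are one class to them, and where a whole thing is asked for, a point or a joint stands for the part that bears it (a point fixed in the world has none). Each returns a list of dicts, best first, with "score" (0 to 1); they miss things now and then, are a little off and sometimes report something else, mostly with a low value. They report only what shows in the picture. A call takes as long as a camera call.
- models.masks_of(query, camera): "pixels" (480x640 bool, what is visible of it).
- models.tip_of(query, camera): "at" ([x, y, z] in m, in the coordinates of the camera as it stood for that picture, good to about 4 mm: a listed point, or the origin of a listed thing).
The state is a dict: "time_s": time; "qpos": joint angles; "qd": joint speeds; "joint_efforts": joint torques, N m; "position": TCP position; "orientation": TCP orientation; "contact_force": force on the tool from outside, world axes, zero at the start; "ft_torque": the same for the moment, N m; "finger_gap": opening from 0.0 (shut) to 1.0 (fully open).
Only numpy, scipy, OpenCV 4.12 (cv2) and the standard library are available. Lean on these libraries where they do the work, as an engineer would, in place of code of your own. Each camera call takes 0.05 s, during which the arm holds its last target. There are 200 camera calls.

## Working session

There is one attempt and no reset: what is moved stays moved. The work goes in short steps, Python scripts to look and compute and a tool call to move; the robot and the scene stay as the last step left them, time stands still between calls to the robot, and variables do not carry over. Pictures are saved under pics/ and viewed, about 8 in all and at most 12, crops included, and the job is handed in when it is done.

Besides the shell and the picture viewer there is one more tool, called after "Request:" in YAML: its name, and indented under it one key for each argument. arm_command: Moves the arm, as the interface text tells. Its arguments: {"type":"object","properties":{"rows":{"type":"array","items":{"type":"object","properties":{"dx":{"type":"number"},"dy":{"type":"number"},"dz":{"type":"number"},"twist":{"type":"number"}}}},"fingers":{"type":"number"}},"required":["rows"]}

```bash
mkdir -p pics
cat > h.py <<'E'
import numpy as np,cv2
from scipy.spatial.transform import Rotation as Rn
from workcell import readout, imaging, close_job, models, robot
def tip(q,c):
    C=imaging.calibration(c);r=models.tip_of(q,c)
    return [(round(d['score'],2),np.round(np.array(C['R']).T@(np.array(d['at'])-C['t']),4)) for d in r[:2]]
def tool():
    o=readout.get_obs();return o,Rn.from_rotvec(o['orientation']).as_matrix()
E
python3 - <<'E'
from h import *
for c in('side','top'):
    im=imaging.snapshot(c);cv2.imwrite(f'pics/{c}0.png',im)
    for q in('post','plunger_top','gate','stop','track'):print(c,q,tip(q,c))
o,R=tool();print(o);print(np.round(R,3))
E
```

```text
side post [(0.8, array([0.5789, 0.2944, 0.1348]))]
side plunger_top [(0.75, array([0.4843, 0.1025, 0.147 ]))]
side gate [(0.98, array([0.6636, 0.1193, 0.0798]))]
side stop [(0.8, array([ 0.5914, -0.3236,  0.052 ]))]
side track [(0.84, array([0.5843, 0.0638, 0.0022]))]
top post [(0.89, array([0.5825, 0.3024, 0.1344]))]
top plunger_top [(0.97, array([0.4915, 0.1058, 0.142 ])), (0.18, array([ 0.397 ,  0.3304, -0.002 ]))]
top gate [(0.93, array([0.6623, 0.1192, 0.0777])), (0.4, array([0.5828, 0.3011, 0.1378]))]
top stop [(0.61, array([ 0.5887, -0.3219,  0.0529]))]
top track [(0.97, array([0.5853, 0.0663, 0.0038]))]
{'time_s': 0.6, 'qpos': array([-1.47032320e+00,  3.80602082e-01,  1.29745375e+00, -1.76693660e-05,
        1.46361941e+00, -2.15306560e-01]), 'qd': array([ 7.43562461e-04,  1.88663160e-04, -2.06720783e-03, -5.58012152e-04,
        2.43119231e-06, -5.39115623e-04]), 'joint_efforts': array([-1.40303477e-03, -4.37635875e+01, -2.24673718e+01,  7.13413185e-02,
        3.14145384e-02, -1.55651151e-05]), 'position': array([ 0.17079232, -0.52276368,  0.23872913]), 'orientation': array([-2.54305843e+00,  1.84449025e+00,  1.06919384e-04]), 'contact_force': array([ 0.62119889, -0.52219084, -1.00203826]), 'ft_torque': array([-0.04367273,  0.02131234, -0.04078186]), 'finger_gap': 0.9956216179156926}
[[ 0.311 -0.951 -0.   ]
 [-0.951 -0.311  0.   ]
 [-0.    -0.    -1.   ]]
```

View pics/side0.png

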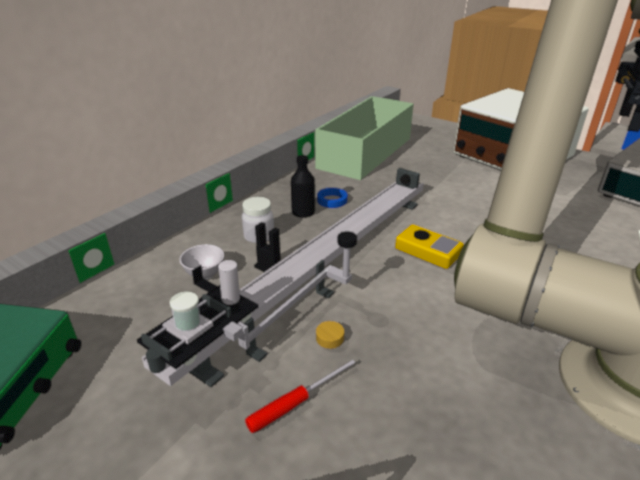

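View pics/top0.png

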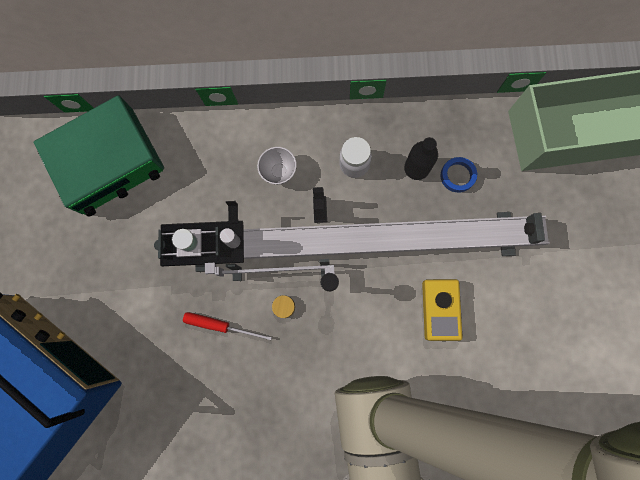

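The pictures agree with the networks: top view shows the post at (228,237), plunger (330,282), gate (320,205) and stop (535,229), with the track running along about −y. I'll align the jaws across the track first.

Request:
arm_command:
  rows:
    - {"twist": -8.1}
    - {"twist": -8.1}
    - {"twist": -8.1}
    - {"twist": -8.1}
    - {"twist": -8.1}
    - {"twist": -8.1}
    - {"twist": -8.1}
    - {"twist": -8.1}
    - {"twist": -8.1}
  fingers: 4.6

```text
$.rows[0]: bad value
```

Run:
```python
from h import *
o,R=tool();print(o['time_s'],o['position'],o['finger_gap'],np.round(R,3).tolist(),o['qpos'])
m=models.masks_of('track','top')[0]['pixels'];C=imaging.calibration('top')
K,Rc,t=[np.array(C[k]) for k in('K','R','t')]
def plane(uv,n,d): # n.X=d
    r=(Rc.T@np.linalg.inv(K)@np.c_[uv,np.ones(len(uv))].T).T;c=-Rc.T@t
    return c+r*((d-n@c)/(r@n))[:,None]
v,u=np.nonzero(m);X=plane(np.c_[u,v],np.array([0,-.04,1.]),.045-.04*.065)
s=(X[:,1]<0.03)&(X[:,1]>-.27)
b=np.round(X[s,1]/.01).astype(int);P=np.array([[k*.01,X[s][b==k][:,0].min(),X[s][b==k][:,0].max()] for k in np.unique(b)])
print(np.polyfit(P[:,0],P[:,1],1),np.polyfit(P[:,0],P[:,2],1))
print(np.round(X[:,1].min(),3),np.round(X[:,1].max(),3))
for q in('spray_bottle','multimeter','tape_roll'):print(q,tip(q,'top'))
```

```text
0.6 [ 0.17079232 -0.52276368  0.23872913] 0.9956216179156926 [[0.311, -0.951, -0.0], [-0.951, -0.311, 0.0], [-0.0, -0.0, -1.0]] [-1.47032320e+00  3.80602082e-01  1.29745375e+00 -1.76693660e-05
  1.46361941e+00 -2.15306560e-01]
[-0.01098043  0.55554474] [-0.01921146  0.61775319]
-0.377 0.479
spray_bottle [(0.63, array([ 0.7509, -0.1072,  0.0008]))]
multimeter [(0.93, array([ 0.4268, -0.1345,  0.0024]))]
tape_roll [(0.93, array([ 7.340e-01, -1.992e-01,  6.000e-04]))]
```

Request:
arm_command:
  rows:
    - {"dx": 0, "dy": 0, "dz": 0, "twist": -8.1}
    - {"dx": 0, "dy": 0, "dz": 0, "twist": -8.1}
    - {"dx": 0, "dy": 0, "dz": 0, "twist": -8.1}
    - {"dx": 0, "dy": 0, "dz": 0, "twist": -8.1}
    - {"dx": 0, "dy": 0, "dz": 0, "twist": -8.1}
    - {"dx": 0, "dy": 0, "dz": 0, "twist": -8.1}
    - {"dx": 0, "dy": 0, "dz": 0, "twist": -8.1}
    - {"dx": 0, "dy": 0, "dz": 0, "twist": -8.1}
    - {"dx": 0, "dy": 0, "dz": 0, "twist": -8.1}
  fingers: 4.6

```text
time_s: 1.7
position: [0.1708, -0.5228, 0.2388]
orientation: [3.14, 0.105, 0.0]
contact_force: [-0.0, -0.3, -1.0]
finger_gap: 0.521
```

Run:
```python
from h import *
o,R=tool();print(o['time_s'],o['position'],o['finger_gap'],np.round(R,3).tolist(),o['qpos'])
print(R.T@(np.array([.488,.104,.165])-o['position'])*100, np.degrees(np.arctan2(R[1,0],R[0,0])))
```

```text
1.7 [ 0.17082176 -0.52275801  0.2387909 ] 0.5207229999783645 [[0.998, 0.067, 0.0], [0.067, -0.998, -0.0], [0.0, 0.0, -1.0]] [-1.47029508e+00  3.80503628e-01  1.29742746e+00  4.16789914e-05
  1.46361520e+00 -1.53742063e+00]
[ 35.84979559 -60.40766352   7.37791484] 3.8457556034631044
```

Request:
arm_command:
  rows:
    - {"dx": 2.3, "dy": -3.9, "dz": 0, "twist": 3}
    - {"dx": 2.3, "dy": -3.9, "dz": 0, "twist": 0}
    - {"dx": 2.3, "dy": -3.9, "dz": 0, "twist": 0}
    - {"dx": 2.3, "dy": -3.9, "dz": 0, "twist": 0}
    - {"dx": 2.3, "dy": -3.9, "dz": 0, "twist": 0}
    - {"dx": 2.3, "dy": -3.9, "dz": 0, "twist": 0}
    - {"dx": 2.3, "dy": -3.9, "dz": 0, "twist": 0}
    - {"dx": 2.3, "dy": -3.9, "dz": 0, "twist": 0}
    - {"dx": 2.3, "dy": -3.9, "dz": 0, "twist": 0}
    - {"dx": 2.3, "dy": -3.9, "dz": 0, "twist": 0}
    - {"dx": 2.3, "dy": -3.9, "dz": 0, "twist": 0}
    - {"dx": 2.3, "dy": -3.9, "dz": 0, "twist": 0}
  fingers: 0

```text
time_s: 2.9
position: [0.4428, -0.0349, 0.2389]
orientation: [3.137, 0.016, 0.007]
contact_force: [0.6, -1.0, -0.5]
finger_gap: 0.002
```

Run:
```python
from h import *
o,R=tool();print(o['time_s'],o['position'],o['finger_gap'],o['qd'])
print(R.T@(np.array([.488,.104,.165])-o['position'])*100, np.degrees(np.arctan2(R[1,0],R[0,0])))
imaging.snapshot('top');o,R=tool();print(o['time_s'],o['position'],o['finger_gap'],np.degrees(np.arctan2(R[1,0],R[0,0])))
print(tip('post','top'),tip('plunger_top','top'))
```

```text
2.9 [ 0.44280594 -0.03494288  0.23887296] 0.0015458312794114784 [ 1.11555609  0.3237463  -0.42833669 -0.00546602  0.08698363  1.1130108 ]
[  4.62467337 -13.87862474   7.35150217] 0.5726566415768513
2.95 [ 0.44473223 -0.02990202  0.23885294] 0.003711235321656456 0.8422720118523485
[(0.78, array([0.5829, 0.3004, 0.1372]))] [(0.82, array([0.49  , 0.1032, 0.1411])), (0.19, array([5.854e-01, 6.840e-02, 1.000e-04]))]
```

Request:
arm_command:
  rows:
    - {"dx": 0.8, "dy": -2.6, "dz": 1.4, "twist": 0}
    - {"dx": 0.8, "dy": -2.6, "dz": 1.4, "twist": 0}
    - {"dx": 0.8, "dy": -2.6, "dz": 1.4, "twist": 0}
    - {"dx": 0.8, "dy": -2.6, "dz": 1.4, "twist": 0}
    - {"dx": 0.8, "dy": -2.6, "dz": 1.4, "twist": 0}
    - {"dx": 0, "dy": 0, "dz": 0, "twist": 0}
  fingers: 0

```text
time_s: 3.65
position: [0.4825, 0.0918, 0.1662]
orientation: [3.134, 0.008, 0.009]
contact_force: [0.7, -0.8, 0.5]
finger_gap: 0.004
```

Run:
```python
from h import *
o,R=tool();print(o['time_s'],o['position'],o['finger_gap'])
print(R.T@(np.array([.489,.1035,.145])-o['position'])*100, np.degrees(np.arctan2(R[1,0],R[0,0])))
im=imaging.snapshot('side');cv2.imwrite('pics/side1.png',im)
print(tip('post','side'),tip('plunger_top','side'))
C=imaging.calibration('side');K,Rc,t=[np.array(C[k]) for k in('K','R','t')]
m=models.masks_of('post','side')[0]
v,u=np.nonzero(m['pixels']);print(m['score'],u.min(),u.max(),v.min(),v.max())
for y in(.294,.298,.302,.306):  # expected post silhouette top disc / mid
    for z in(.0546+.1,.0546+.08):
        p=K@(Rc@np.array([.5867-.015*y,y,z])+t);print(y,z,np.round(p[:2]/p[2],1))
for r in range(v.min()+2,v.max(),6):print(r,u[v==r].min(),u[v==r].max(),end=' | ')
cv2.imwrite('pics/s1.png',cv2.resize(im[150:400,100:450],None,fx=2,fy=2))
```

```text
3.65 [0.48249138 0.09183918 0.16621802] 0.004096583829485327
[ 0.64479315 -1.17802371  2.11705274] 0.28494639955079776
[(0.75, array([0.5778, 0.2964, 0.1355]))] [(0.66, array([0.4849, 0.1018, 0.1462]))]
0.72 137 258 260 367
0.294 0.15460000000000002 [228.3 263. ]
0.294 0.1346 [229.6 272.9]
0.298 0.15460000000000002 [226.5 264.2]
0.298 0.1346 [227.8 274.2]
0.302 0.15460000000000002 [224.7 265.4]
0.302 0.1346 [226.1 275.4]
0.306 0.15460000000000002 [222.9 266.6]
0.306 0.1346 [224.3 276.6]
262 221 235 | 268 195 237 | 274 193 236 | 280 194 237 | 286 199 238 | 292 180 239 | 298 171 247 | 304 171 258 | 310 173 253 | 316 172 249 | 322 161 237 | 328 153 242 | 334 142 241 | 340 137 213 | 346 143 205 | 352 158 198 | 358 162 194 | 364 170 181 |
```

View pics/s1.png

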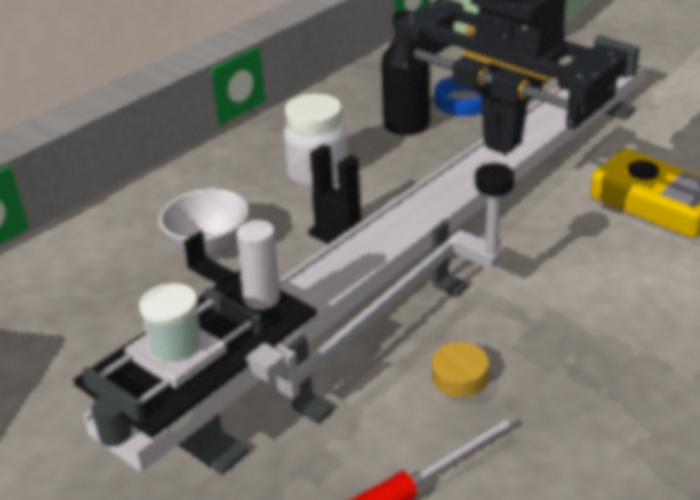

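The crop shows the post top at full-image pixel (228,265), consistent with post at y ≈ 0.299. The closed fingers hang just downhill of the plunger head (347,240). Now pushing the plunger.

Request:
arm_command:
  rows:
    - {"dx": 0.6, "dy": -1.2, "dz": 0.8, "twist": 0}
    - {"dx": 0, "dy": 0, "dz": 0.6, "twist": 0}
    - {"dx": 0, "dy": 0, "dz": 1.2, "twist": 0}
    - {"dx": 0, "dy": 0, "dz": 1.4, "twist": 0}
  fingers: 0

```text
time_s: 4.25
position: [0.4911, 0.1001, 0.129]
orientation: [3.133, -0.002, 0.024]
contact_force: [-1.0, 1.3, 2.0]
finger_gap: 0.003
```

Run:
```python
from h import *
o,R=tool();print(o['time_s'],o['position'],o['qd'],o['contact_force'],np.degrees(np.arctan2(R[1,0],R[0,0])))
print(R.T@(np.array([.5865,.0,.107])-o['position'])*100)
```

```text
4.25 [0.49111489 0.10010748 0.12898723] [-5.00082152e-03  1.86165272e-01  1.93311674e-01  1.45425849e-03
 -3.88657927e-01 -2.37553409e-04] [-1.02161188  1.28758989  2.0390606 ] -0.07018517234671587
[9.51572111 9.97988485 2.42602261]
```

Request:
arm_command:
  rows:
    - {"dx": 0, "dy": 0, "dz": 0.3, "twist": 0}
    - {"dx": 0, "dy": 0, "dz": -1.8, "twist": 0}
  fingers: 0

```text
time_s: 4.45
position: [0.4895, 0.1, 0.1417]
orientation: [3.134, -0.003, 0.014]
contact_force: [-0.1, -0.3, 0.3]
finger_gap: 0.005
```

Request:
arm_command:
  rows:
    - {"dx": 1, "dy": 2.5, "dz": 0, "twist": 0}
    - {"dx": 2.7, "dy": 2.3, "dz": 0.4, "twist": -0.9}
    - {"dx": 2.7, "dy": 2.3, "dz": 1.3, "twist": 0}
    - {"dx": 2.7, "dy": 2.3, "dz": 1.3, "twist": 0}
  fingers: 5.0

```text
time_s: 4.85
position: [0.5836, 0.0055, 0.1174]
orientation: [3.133, 0.03, 0.024]
contact_force: [0.4, 0.1, 1.2]
finger_gap: 0.34
```

Run:
```python
from h import *
def st():
    o,R=tool();return o['time_s'],o['position'].round(4),round(o['finger_gap'],3),round(np.degrees(np.arctan2(R[1,0],R[0,0])),2)
print(st())
for c in('side','top'):
    im=imaging.snapshot(c);cv2.imwrite(f'pics/r_{c}.png',im);print(c,st(),tip('post',c))
print(st())
a=cv2.imread('pics/r_side.png');b=cv2.imread('pics/r_top.png')
cv2.imwrite('pics/r.png',np.hstack([cv2.resize(a[150:400,100:450],(560,400)),cv2.resize(b[150:350,150:390],(240,200)).copy() if 0 else cv2.resize(b[120:340,220:352],(240,400))]))
```

```text
(4.85, array([0.5836, 0.0055, 0.1174]), 0.34, np.float64(1.11))
side (4.9, array([0.5866, 0.0019, 0.1152]), 0.391, np.float64(0.95)) [(0.74, array([0.5819, 0.2364, 0.1312])), (0.61, array([0.487 , 0.102 , 0.1264]))]
top (5.0, array([0.5831, 0.0053, 0.1163]), 0.482, np.float64(0.99)) [(0.79, array([0.5864, 0.2247, 0.1323]))]
(5.05, array([0.5823, 0.0063, 0.1169]), 0.522, np.float64(1.05))
```

View pics/r.png

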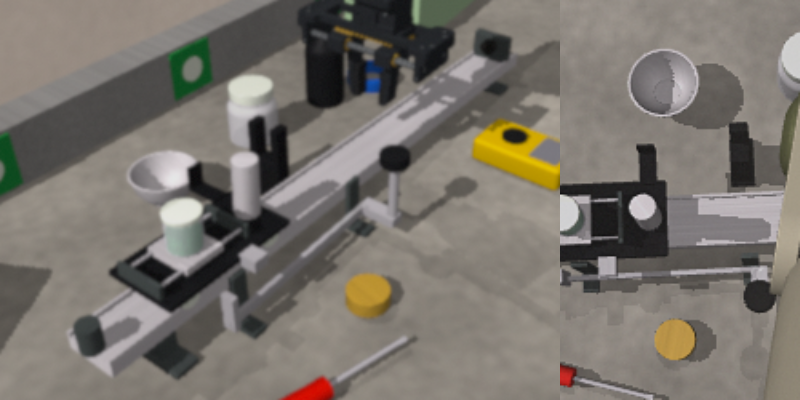

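Side view: trolley rolling, post at crop (246,185), short of the gate fork; the open gripper waits well downhill. Top view agrees, showing the post at crop (641,207).

Request:
arm_command:
  rows:
    - {"dx": 0.2, "dy": 0, "dz": 0.6, "twist": 0}
    - {"dx": 0.1, "dy": 0, "dz": 0.5, "twist": 0}

```text
time_s: 5.25
position: [0.5848, 0.0075, 0.1067]
orientation: [3.133, 0.031, 0.023]
contact_force: [0.5, -0.4, -0.5]
finger_gap: 0.567
```

```bash
cat > f.py <<'E'
from h import *
from scipy.optimize import least_squares
def q(t,m,t0):
    T=m/.9;s=np.maximum(t-t0,0);V=m*9.81*np.sin(.04)/.9;return V*(s-T*(1-np.exp(-s/T)))
def v(t,m,t0):
    T=m/.9;return m*9.81*np.sin(.04)/.9*(1-np.exp(-(t-t0)/T))
Y0={'side':.2954,'top':.3014}
def fit(D):
    t=np.array([d[0] for d in D]);z=np.array([Y0[d[1]]-d[2] for d in D])
    r=least_squares(lambda p:np.r_[(q(t,*p)-z)/.003,(p[0]-.65)/.15,(p[1]-4.21)/.02],[.65,4.21])
    C=np.linalg.inv(r.jac.T@r.jac);print('m,t0',r.x,np.sqrt(np.diag(C)),'res mm',((z-q(t,*r.x))*1000).round(1));return r.x
E
python3 - <<'E'
from f import *
D=[(4.85,'side',.2364),(4.95,'top',.2247)]
for i in range(2):
    t=readout.get_obs()['time_s'];im=imaging.snapshot('side');cv2.imwrite(f'pics/w{i}.png',im)
    r=tip('post','side');print(t,r);D.append((t,'side',r[0][1][1]))
p=fit(D)
o,R=tool();print(o['time_s'],o['position'],o['finger_gap'],np.degrees(np.arctan2(R[1,0],R[0,0])))
for t in o['time_s']+np.arange(0,1.3,.1):print(round(t,2),q(t,*p).round(4),v(t,*p).round(4),'y',(.299-.9989*q(t,*p)).round(4))
E
```

```text
5.25 [(0.72, array([0.5821, 0.1666, 0.1303]))]
5.35 [(0.78, array([0.5797, 0.1466, 0.131 ])), (0.6, array([0.5828, 0.0627, 0.0032]))]
m,t0 [0.54103387 4.20542207] [0.03327225 0.01487638] res mm [ 0.2  1.8 -0.7 -0.5]
5.45 [0.58498231 0.00723919 0.10689741] 0.5684514856470502 1.1130839017957563
5.45 0.1696 0.2061 y 0.1296
5.55 0.1905 0.2106 y 0.1087
5.65 0.2117 0.2145 y 0.0875
5.75 0.2333 0.2178 y 0.0659
5.85 0.2553 0.2205 y 0.044
5.95 0.2774 0.2229 y 0.0219
6.05 0.2998 0.2249 y -0.0005
6.15 0.3224 0.2265 y -0.023
6.25 0.3451 0.228 y -0.0457
6.35 0.368 0.2292 y -0.0686
6.45 0.391 0.2302 y -0.0915
6.55 0.414 0.2311 y -0.1146
6.65 0.4372 0.2318 y -0.1377
```

Run:
```python
from f import *
D=[(4.85,'side',.2364),(4.95,'top',.2247),(5.25,'side',.1666),(5.35,'side',.1466)]
for i,c in enumerate(['side','top','side']):
    t=readout.get_obs()['time_s'];im=imaging.snapshot(c);cv2.imwrite(f'pics/x{i}.png',im)
    r=tip('post',c);print(t,c,r)
    if r and abs(Y0[c]-r[0][1][1]-q(t,.54,4.205))<.02:D.append((t,c,r[0][1][1]))
p=fit(D)
o,R=tool();print(o['time_s'],o['position'],o['finger_gap'])
for t in o['time_s']+np.arange(0,1,.1):print(round(t,2),q(t,*p).round(4),v(t,*p).round(4),'y',(.299-.9989*q(t,*p)).round(4))
a=cv2.imread('pics/x2.png');b=cv2.imread('pics/x1.png')
cv2.imwrite('pics/xx.png',np.hstack([cv2.resize(a[150:350,170:420],(500,400)),cv2.resize(b[170:290,280:370],(300,400))]))
```

```text
5.45 side [(0.96, array([0.582 , 0.1238, 0.1262])), (0.57, array([0.5804, 0.062 , 0.002 ]))]
5.55 top [(0.88, array([0.5881, 0.1098, 0.1309]))]
5.65 side [(0.92, array([0.5814, 0.0838, 0.1285]))]
m,t0 [0.54516251 4.20574024] [0.01891451 0.0126184 ] res mm [ 0.2  1.7 -1.1 -0.9  1.4  0.5 -0.9]
5.75 [0.58523218 0.00684118 0.10688642] 0.5702107644570589
5.75 0.2343 0.2191 y 0.065
5.85 0.2563 0.2219 y 0.043
5.95 0.2786 0.2243 y 0.0207
6.05 0.3012 0.2263 y -0.0018
6.15 0.3239 0.228 y -0.0245
6.25 0.3468 0.2295 y -0.0474
6.35 0.3698 0.2307 y -0.0704
6.45 0.3929 0.2318 y -0.0935
6.55 0.4161 0.2327 y -0.1167
6.65 0.4394 0.2334 y -0.1399
```

View pics/xx.png

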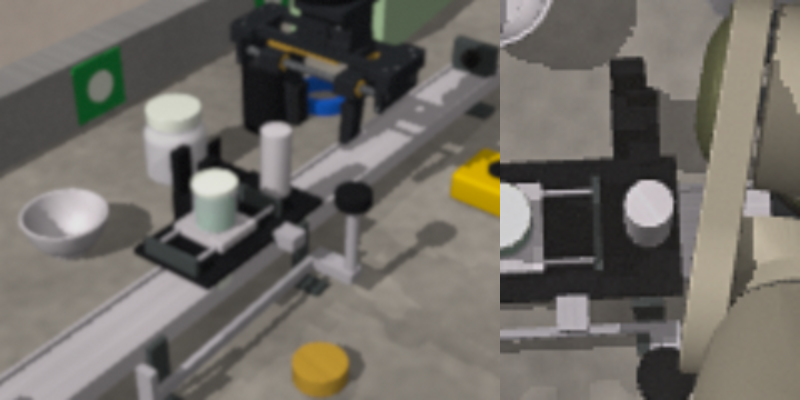

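The trolley has cleared the gate (side crop post at (276,160), past the fork), rolling toward the open, centred fingers. The fit residuals are under 2 mm. Now matching speed.

Request:
arm_command:
  rows:
    - {"dx": 0, "dy": 0, "dz": 0, "twist": 0}
    - {"dx": 0, "dy": 0, "dz": 0, "twist": 0}
    - {"dx": 0, "dy": 1.1, "dz": 0.04, "twist": 0}
    - {"dx": 0, "dy": 2.2, "dz": 0.09, "twist": 0}

```text
time_s: 6.15
position: [0.5858, -0.0257, 0.1061]
orientation: [3.133, 0.034, 0.024]
contact_force: [-0.0, -0.7, -1.1]
finger_gap: 0.566
```

Run:
```python
from h import *
o,R=tool();print(o['time_s'],o['position'],o['finger_gap'],o['qd'],o['contact_force'])
print(R.round(3).tolist())
```

```text
6.15 [ 0.58583886 -0.02573012  0.10609301] 0.566350671599485 [-0.39665156  0.02607467 -0.02559005  0.00276918 -0.00517839 -0.3984558 ] [-0.04820272 -0.73520869 -1.12061535]
[[1.0, 0.022, 0.015], [0.022, -1.0, -0.008], [0.015, 0.008, -1.0]]
```

Request:
arm_command:
  rows:
    - {"dx": 0, "dy": 2.2, "dz": 0.09, "twist": 0}
    - {"dx": 0, "dy": 2.2, "dz": 0.09, "twist": 0}
    - {"dx": 0, "dy": 2.2, "dz": 0.09, "twist": 0}
  fingers: 1.5

```text
time_s: 6.45
position: [0.5875, -0.0959, 0.1039]
orientation: [3.133, 0.035, 0.026]
contact_force: [3.0, 1.0, -4.7]
finger_gap: 0.329
```

```bash
cat > s.py <<'E'
from f import *
from scipy.optimize import minimize
o,R=tool();print(o['time_s'],o['position'],o['finger_gap'],o['qd'],o['contact_force'])
tb=o['time_s'];p=(.545,4.206);dt=.005
w=8
def sim(vr,z,g): # row speeds; returns peak of cradle, both before/after
    t=np.arange(4.206,tb+.1*len(vr)+.8,dt)
    vt=np.where(t<tb,np.interp(t,t,v(t,*p)),0)
    vk=np.r_[v(tb,*p),vr,0];tk=tb+.1*np.arange(len(vk))
    vv=np.where(t<tb,v(t,*p),np.interp(t,tk,vk));a=np.gradient(vv,dt)
    x=g;xd=0;X=[]
    for ak in a:
        xd+=dt*(-w*w*(x-g)-2*z*w*xd-ak);x+=dt*xd;X.append(x)
    return np.array(X),t
def cost(vr):
    c=0
    for z in(.03,.12):
        X,t=sim(vr,z,0);c+=np.max(np.abs(X[t>tb]))*1000
    d=.1*(np.sum(vr)+v(tb,*p)/2)
    return c+1e4*max(0,d-.15)**2*100+200*np.sum(np.diff(np.r_[v(tb,*p),vr,0],2)**2)+1e3*np.sum(np.minimum(np.r_[-np.diff(vr)],0)**2)
n=12
r=minimize(cost,np.linspace(.22,.01,n),method='Powell',options=dict(maxiter=6,ftol=1e-3))
for nm,vr in(('lin',np.linspace(.229,0,n+1)[1:]),('opt',r.x)):
    print(nm,vr.round(3),'d',(.1*(vr.sum()+.115)).round(3))
    for z in(.03,.12):
        X,t=sim(vr,z,0);print(z,'before',np.abs(X[t<tb]).max()*1e3,X[t<tb][-1]*1e3,'after',X[t>=tb].min()*1e3,X[t>=tb].max()*1e3)
print('q',q(tb,*p),v(tb,*p))
E
timeout 200 python3 s.py
```

```text
6.45 [ 0.58746978 -0.09594724  0.1038996 ] 0.3290188795659558 [-0.37926222  0.07301601 -0.11001313  0.01171348  0.02227422 -0.38012647] [ 2.96022772  0.98131287 -4.72526592]
lin [0.21  0.191 0.172 0.153 0.134 0.114 0.095 0.076 0.057 0.038 0.019 0.   ] d 0.137
0.03 before 8.853574658350086 2.5786983588402403 after -3.3018838239058375 5.428650038898642
0.12 before 7.758618295512238 0.308173288461932 after -2.6355714846070954 4.997720826350285
opt [0.22  0.2   0.188 0.17  0.143 0.12  0.102 0.084 0.065 0.047 0.03  0.014] d 0.15
0.03 before 8.853574658350086 2.578436448459386 after -1.1050348875696343 4.298847596746105
0.12 before 7.758618295512238 0.3079113780810775 after -1.863766382368769 3.9460503817234187
q 0.3927597558220495 0.2317167144410562
```

Gripped: the gap of 29 mm matches the 30 mm post. Now slowing smoothly.

Request:
arm_command:
  rows:
    - {"dx": 0, "dy": 2.15, "dz": 0.1, "twist": 0}
    - {"dx": 0, "dy": 2.0, "dz": 0.1, "twist": 0}
    - {"dx": 0, "dy": 1.85, "dz": 0.09, "twist": 0}
    - {"dx": 0, "dy": 1.65, "dz": 0.08, "twist": 0}
    - {"dx": 0, "dy": 1.45, "dz": 0.07, "twist": 0}
  fingers: 1.5

```text
time_s: 6.95
position: [0.5892, -0.1961, 0.0999]
orientation: [3.131, 0.032, 0.028]
contact_force: [2.6, 0.0, 0.1]
finger_gap: 0.33
```

Run:
```python
from h import *
o,R=tool();print(o['time_s'],o['position'],o['finger_gap'],o['qd'],o['contact_force'])
```

```text
6.95 [ 0.58923543 -0.19605228  0.09987603] 0.3299688891347783 [-0.22661268  0.0832272  -0.14949253  0.00714441  0.05869147 -0.22814447] [2.60950525 0.03888899 0.11990193]
```

Request:
arm_command:
  rows:
    - {"dx": 0, "dy": 1.2, "dz": 0.06, "twist": 0}
    - {"dx": 0, "dy": 1.0, "dz": 0.05, "twist": 0}
    - {"dx": 0, "dy": 0.8, "dz": 0.04, "twist": 0}
    - {"dx": 0, "dy": 0.65, "dz": 0.03, "twist": 0}
    - {"dx": 0, "dy": 0.5, "dz": 0.02, "twist": 0}
    - {"dx": 0, "dy": 0.35, "dz": 0.02, "twist": 0}
    - {"dx": 0, "dy": 0.2, "dz": 0.01, "twist": 0}
    - {"dx": 0, "dy": 0.05, "dz": 0, "twist": 0}
  fingers: 1.5

```text
time_s: 7.75
position: [0.5901, -0.248, 0.0978]
orientation: [3.132, 0.032, 0.027]
contact_force: [1.3, -0.0, -0.5]
finger_gap: 0.33
```

Run:
```python
from h import *
o,R=tool();print(o['time_s'],o['position'],o['finger_gap'],o['qd'],o['contact_force'])
```

```text
7.75 [ 0.59013521 -0.24798504  0.09777045] 0.3302487419495027 [-0.0024376   0.00121468 -0.0054876   0.00071362  0.00569    -0.00666284] [ 1.25534194e+00 -4.01707099e-04 -5.18496154e-01]
```

Stopped at trolley joint ≈ 0.545. Holding for over 3 s.

Request:
arm_command:
  rows:
    - {"dx": 0, "dy": 0, "dz": 0, "twist": 0}
    - {"dx": 0, "dy": 0, "dz": 0, "twist": 0}
    - {"dx": 0, "dy": 0, "dz": 0, "twist": 0}
    - {"dx": 0, "dy": 0, "dz": 0, "twist": 0}
    - {"dx": 0, "dy": 0, "dz": 0, "twist": 0}
    - {"dx": 0, "dy": 0, "dz": 0, "twist": 0}
    - {"dx": 0, "dy": 0, "dz": 0, "twist": 0}
    - {"dx": 0, "dy": 0, "dz": 0, "twist": 0}
    - {"dx": 0, "dy": 0, "dz": 0, "twist": 0}
    - {"dx": 0, "dy": 0, "dz": 0, "twist": 0}
    - {"dx": 0, "dy": 0, "dz": 0, "twist": 0}
    - {"dx": 0, "dy": 0, "dz": 0, "twist": 0}
    - {"dx": 0, "dy": 0, "dz": 0, "twist": 0}
    - {"dx": 0, "dy": 0, "dz": 0, "twist": 0}
    - {"dx": 0, "dy": 0, "dz": 0, "twist": 0}
    - {"dx": 0, "dy": 0, "dz": 0, "twist": 0}
    - {"dx": 0, "dy": 0, "dz": 0, "twist": 0}
    - {"dx": 0, "dy": 0, "dz": 0, "twist": 0}
    - {"dx": 0, "dy": 0, "dz": 0, "twist": 0}
    - {"dx": 0, "dy": 0, "dz": 0, "twist": 0}

```text
time_s: 9.75
position: [0.5901, -0.247, 0.0978]
orientation: [3.132, 0.033, 0.026]
contact_force: [0.2, 0.7, -0.3]
finger_gap: 0.33
```

Request:
arm_command:
  rows:
    - {"dx": 0, "dy": 0, "dz": 0, "twist": 0}
    - {"dx": 0, "dy": 0, "dz": 0, "twist": 0}
    - {"dx": 0, "dy": 0, "dz": 0, "twist": 0}
    - {"dx": 0, "dy": 0, "dz": 0, "twist": 0}
    - {"dx": 0, "dy": 0, "dz": 0, "twist": 0}
    - {"dx": 0, "dy": 0, "dz": 0, "twist": 0}
    - {"dx": 0, "dy": 0, "dz": 0, "twist": 0}
    - {"dx": 0, "dy": 0, "dz": 0, "twist": 0}
    - {"dx": 0, "dy": 0, "dz": 0, "twist": 0}
    - {"dx": 0, "dy": 0, "dz": 0, "twist": 0}
    - {"dx": 0, "dy": 0, "dz": 0, "twist": 0}
    - {"dx": 0, "dy": 0, "dz": 0, "twist": 0}
    - {"dx": 0, "dy": 0, "dz": 0, "twist": 0}
    - {"dx": 0, "dy": 0, "dz": 0, "twist": 0}
    - {"dx": 0, "dy": 0, "dz": 0, "twist": 0}
    - {"dx": 0, "dy": 0, "dz": 0, "twist": 0}
    - {"dx": 0, "dy": 0, "dz": 0, "twist": 0}
    - {"dx": 0, "dy": 0, "dz": 0, "twist": 0}
    - {"dx": 0, "dy": 0, "dz": 0, "twist": 0}
    - {"dx": 0, "dy": 0, "dz": 0, "twist": 0}

```text
time_s: 11.75
position: [0.5901, -0.247, 0.0978]
orientation: [3.132, 0.034, 0.026]
contact_force: [0.4, -0.5, -0.0]
finger_gap: 0.332
```

Run:
```python
from h import *
im=imaging.snapshot('side');cv2.imwrite('pics/end.png',im);print(tip('post','side'),tip('plunger_top','side'))
o,R=tool();print(o['time_s'],o['position'],o['finger_gap'],o['contact_force'])
```

```text
[(0.83, array([ 0.5869, -0.247 ,  0.1145]))] [(0.61, array([0.4852, 0.1036, 0.1269])), (0.46, array([ 0.5867, -0.2489,  0.1118]))]
11.9 [ 0.59012594 -0.24698415  0.09784513] 0.3310139707851702 [ 0.94363387  0.05110646 -0.29544069]
```

View pics/end.png

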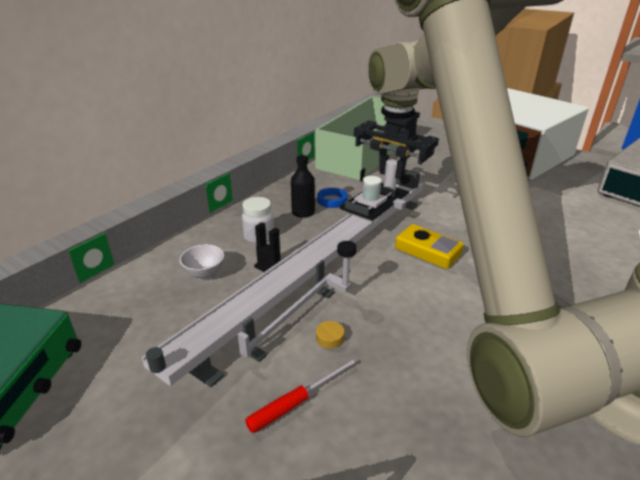

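The trolley is held by its post at (390,175), short of the stop. The plunger is down and the bystanders are where they were.

```bash
python3 -c "
from workcell import close_job;print(close_job())"
```

```text
the job is handed in; nothing more can be done
None
```

The timing run is done and handed in at about 11.9 s of the 29 s allowed. `close_job` reports no verdict, so I have no confirmation that it passed.

- **Release:** I pushed the plunger down, and the last check put its top at z ≈ 0.127 m, about 18 mm down.
- **Free run:** The trolley rolled untouched through the gate. My fit to the camera positions gave a total mass of about 0.55 kg and a speed of about 0.23 m/s at the catch, with residuals under 2 mm.
- **Catch:** I matched its speed and closed on the post at a travel of about 0.39 m. I then slowed it over about 1.3 s to a stop at about 0.545 m, between the gate and the end stop.
- **Hold:** I held it for about 4 s before handing in. The TCP moved about 1 mm as it settled, then stayed still. The finger gap stayed at 29 mm, matching the 30 mm post.
- **Bystanders:** In the last picture all of them look to be where they started.

**Not measured:** I never measured the cradle's swing. My simulation of the run put its peak at about 8–9 mm just after release and about 5 mm during the planned braking, against the 13 mm limit. The actual braking ran about 10% further than commanded, so I re-planned the second half on the way and did not simulate that part.

**Disagreement:** The two cameras differed by up to about 7 mm on the post's position, so I used their mean.

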